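# Load the inspection slide with cast blanks and bring it to its click

### The arm

A 6-joint arm with a two-finger parallel gripper is mounted at the origin on the work surface. World frame = base frame: x ahead of the robot, y to its left, z up, the work surface at z = 0. Lengths are in mm, angles in rad, forces in N, time in s.
With the tool pointing down it reaches from about 275 to 750 mm from the base axis. Payload 10.2 kg.
Tool frame: the origin (TCP) lies on the centre line of the jaws, within the pads' length; the fingertips stand 8 mm ahead of it and the grasp point (between the pads) lies 11 mm behind it; x points along the fingers, y is the direction in which the jaws open and shut, and the axes are right-handed (so a half turn about x gives the same grasp; the last joint's range is limited). The gripper opens to 85 mm and grips with 20 to 120 N. Pads are 22 mm wide; open, the fingers measure 114 mm over their backs; the gripper's body (76 mm by 85 mm) begins 54 mm behind the grasp point. The pads swing forward as they close: fully open they stand 13 mm farther back than shut.
Start: joints at [-1.554, 0.313, 1.498, -0, 1.331, -0.223], TCP at [124.678, -509.987, 207.994] pointing down, gripper open.
Joint ranges: [-2.94, 2.94], [-0.97, 2.17], [0.19, 2.56], [-1.23, 4.37], [0.02, 3.11], [-2.88, 2.88]. Speed limits (rad/s): [2.39, 2.39, 3.01, 3.14, 3.14, 3.14].

### API

Orientations are given as a unit quaternion [w, x, y, z].
In Python, from rig import ctrl, vision, workorder gives the robot as it stands. The module is installed in compiled form; this text tells all that it offers.
- The arm moves only by the shell command python3 -m jog 'ROWS' [OPENING] [FORCE]. ROWS is JSON, a list that holds one entry, the list of rows, each a list of 6 numbers: the shift along the tool's x, y, z in m, then the turn, a rotation vector about the tool's x, y, z in rad. A call has 1 to 12 rows; each row shifts and turns the commanded pose from where the row before left it, along the tool's axes as they then stand; what a row does not reach is not made up. A row lasts 1/8 s, in which the tool goes at most 62.5 mm and 10.7 degrees, less where a joint would pass 70% of its speed; a pose out of reach is approached as far as the arm can. A call is refused whole if a number of a shift passes 0.0625 or a number of a turn 0.188, either way. A call with a gripper value outside its range is refused whole. OPENING is the closure in counts, from 0 (fully open) to 255 (shut), set as the call begins (- or left out, the last holds). The fingers move at their own pace and stop on an object; FORCE is the grip in N (left out, the last holds). Time passes only in rows, so rows that do not move let the fingers close. It gives the time, the measured TCP pose, the force and the opening at its end, in the units of the state.
- ctrl.sense(): the state, without advancing time (a new reading comes with each control period).
- vision.capture(name): name is "scene" or "top" or "wrist"; returns a dict with "image" (384x512x3 uint8, red, green, blue), "mtx" (3x3 intrinsics, pixels), "R" (3x3) and "t" (3): a world point X has camera coordinates R X + t; the wrist camera has in their place "hand_eye" (4x4, takes a point from camera to tool coordinates, whose origin is the TCP and whose axes are the tool frame's). Camera axes: x right, y down, z forward; pixel columns grow to the right and rows downward; lengths in mm; the calibration is good to about 2 mm. The wrist camera is an equidistant fisheye: a pixel r from the principal point sees the ray r / f radians off the axis. A picture is of the moment at which its call begins: read the wrist's pose just before it. There is no depth.
- workorder.finish_job(): hands the job in, once; it reports no verdict.
The state is a dict: "time_s": time; "joints": joint angles; "dq": joint speeds; "tau": joint torques, N m; "eef_pos": TCP position; "ee_rot": TCP orientation; "force": force on the tool from outside, world axes, zero at the start; "wrist_torque": the same for the moment, N m; "grip_width": opening from 0.0 (shut) to 1.0 (fully open).
Only numpy, scipy, OpenCV 4.12 (cv2) and the standard library are available. Lean on these libraries where they do the work, as an engineer would, in place of code of your own. Each camera call takes 0.05 s, during which the arm holds its last target.

### The job

Pick up the steel scoop tray by its wooden handle and tip all four brass blanks into the open bin on the sliding carriage, then set the empty scoop back down flat on the bench and let go of it. After that grip the carriage's black post and slide the carriage along its rail towards the inspection camera until you feel the ball click into its notch; finish there with the post still gripped between the fingers, the ball in the notch and the blanks in the bin. Leave the other things on the bench alone.

Things in the scene. Friction and masses are not known exactly. Their poses are not given: they have to be found in the camera images.
- scoop: Steel tray 110 x 70 mm, floor 3 thick, 200 g, loose. Origin: centre of underside; x points to its open mouth at x=+55 (no wall or lip), z up. Other three sides have 3 mm walls, tops 21-23 up. Handle: upright wooden tab at x=-42.5, y=0, 25 long (x), 10 thick (y), top 74 up; pinch it along y, above 25. Slippery: blanks start sliding at 14-20 degrees of tilt; tip 40 or more to empty.
- slug_a: Round brass blank, upright cylinder 18 across x 13 high, 28 g, loose, starting on the floor of the scoop. Origin: centre of its underside.
- slug_b: Round brass blank, upright cylinder 18 across x 13 high, 28 g, loose, starting on the floor of the scoop. Origin: centre of its underside.
- ingot_a: Oblong brass blank, 20 x 15 x 12 high, 30 g, loose, starting on the floor of the scoop. Origin: centre of its underside.
- ingot_b: Oblong brass blank, 20 x 15 x 12 high, 30 g, loose, starting on the floor of the scoop. Origin: centre of its underside.
- rail: Fixed slide bed, 90 x 400 mm, 30 high with two steel ways and an end block at each end. Origin: centre of its underside; y runs along the rail, in the direction in which the carriage is to be slid, z up.
- carriage (a joint): Travel along the rail's +y, m. Starts at 0 to 0.02; the notch lies between 0.088 and 0.172; end stop 0.22. Sliding it slowly takes 3 to 6 N. In the last 5 mm before the notch the ball pulls forward (the push needed falls by 5 N or more); once seated, the resistance climbs to some 14 to 18 N within a fraction of a mm before the ball jumps out again. It can also be slid back.
- bin_floor (a point): Middle of the inner floor of the carriage's open aluminium bin (inside 82 along x, 92 along y, walls 4 mm thick, rim 32 mm above this point, 70 mm above the bench). Axes as the rail's. Moves with the carriage.
- post_grip (a point): Grip point of the carriage's post: on its vertical axis, 16 mm below its top, 80 mm above the bench. The post is black, 20 x 20 mm, 62 tall on the carriage plate, sides along the rail's axes, 93 mm from the bin's middle along the rail's -x (48 mm from the bin's near face). Axes as the rail's. Moves with the carriage.
- plunger (a joint): Drop of the spring-loaded steel ball (18 mm across) hidden under the carriage, m: about 0.0005 on the flat strip, about 0.0034 seated in the notch, less than 0.002 when the carriage is more than some 2 mm off the notch's middle.
- viewer: Fixed inspection camera on a stand, 180 high, on the rail's far side (+x of the rail). Origin: centre of its foot; axes as the rail's. The bin's middle will be within 15 mm of opposite it (along the rail) when the ball is in the notch; where exactly must be felt.
- tape: Bystander: round tape measure, 52 across x 26 high, loose. Origin: centre of its underside.
- bench_block: Bystander: square steel block, 65 x 65 x 22 high, loose. Origin: centre of its underside.
- third_hand: Bystander: soldering stand, round blue foot 100 across, bent rod 185 high, loose. Origin: centre of its underside.
- file_block: Bystander: wooden block 70 x 120 x 60 with files standing in it up to 165 high, loose. Origin: centre of its underside.
- jar: Bystander: small glass jar, 52 across x 62 high, loose. Origin: centre of its underside.
- mallet: Bystander: hammer, 240 long, lying. Origin: under its middle; x along the handle towards the head.
Things that resemble listed ones, but are neither listed nor needed, are in the scene too. Leave any green or red look-alike of the scoop alone.

How it is judged (in metres and radians):
On the way, in this order (a step that is already met when the one before it is completed fails the run):
1. all four blanks lie in the bin of the carriage (x of slug_a in the frame of bin_floor between -0.045 and 0.045 m and y of slug_a in the frame of bin_floor between -0.05 and 0.05 m and z of slug_a in the frame of bin_floor between -0.012 and 0.03 m and x of slug_b in the frame of bin_floor between -0.045 and 0.045 m and y of slug_b in the frame of bin_floor between -0.05 and 0.05 m and z of slug_b in the frame of bin_floor between -0.012 and 0.03 m and x of ingot_a in the frame of bin_floor between -0.045 and 0.045 m and y of ingot_a in the frame of bin_floor between -0.05 and 0.05 m and z of ingot_a in the frame of bin_floor between -0.012 and 0.03 m and x of ingot_b in the frame of bin_floor between -0.045 and 0.045 m and y of ingot_b in the frame of bin_floor between -0.05 and 0.05 m and z of ingot_b in the frame of bin_floor between -0.012 and 0.03 m), for 0.2 s.
2. the scoop stands flat on the bench, let go, with the blanks in the bin (all of step 1 and height (world z) of scoop below 0.006 m and angle between scoop's own z axis and vertical below 0.12 rad and contact force between the fingers and scoop below 0.2 N), for 0.2 s.
3. the ball is in the notch while the fingers grip the post (value of joint plunger above 0.002 m and contact force between the fingers and carriage above 2 N and horizontal distance between the grasp point and post_grip below 0.02 m), for 0.2 s.
At the end, for the whole second after the job is handed in: All blanks in the bin below its rim; scoop flat on the bench (6 mm, 0.12 rad), at rest, untouched; ball dropped over 2 mm, into the notch (carriage within about 2 mm of it), carriage still; fingers on it with over 2 N, grasp point within 20 mm of the post axis seen from above (all of step 2 and all of step 3 and linear speed of scoop below 0.02 m/s and velocity of joint carriage between -0.005 and 0.005 m/s); the arm keeps its last pose, push and grip.
It fails at once if a bystander is moved more than 30 mm (distance of any of tape, bench_block, third_hand, file_block, jar, mallet from where it was at the start of the episode above 0.03 m).
It also fails if it takes over 72 s, if anything falls off the work surface, if the arm or the gripper's body presses on something with over 40 N, if the wrist force passes 120 N, or if a joint passes its speed limit or range.

## Working session

There is one attempt and no reset: what is moved stays moved. The work goes in short steps, Python scripts to look and compute and a shell command to move; the robot and the scene stay as the last step left them, time stands still between calls to the robot, and variables do not carry over. Pictures are saved under pics/ and viewed, and the job is handed in when it is done.

```bash
ls; mkdir -p pics; python3 - <<'E'
from rig import ctrl, vision, workorder
import cv2
s=ctrl.sense(); print(s)
for n in ("scene","top","wrist"):
    c=vision.capture(n)
    cv2.imwrite(f"pics/{n}0.png",c["image"][:,:,::-1])
    print(n,{k:v for k,v in c.items() if k!="image"})
E
```

```text
pics
{'time_s': 0.0, 'joints': array([-1.55440273e+00,  3.13463235e-01,  1.49842681e+00,  3.73748059e-05,
        1.33097740e+00, -2.23349352e-01]), 'dq': array([ 0.00025685,  0.00123366, -0.00193078,  0.00087566,  0.00158493,
        0.00109898]), 'tau': array([-7.18748906e-04, -4.12264788e+01, -2.59738630e+01, -2.46500749e-04,
        4.18260592e-03, -1.77246676e-06]), 'eef_pos': array([ 124.68227575, -509.69786392,  207.43218149]), 'ee_rot': array([ 0.08410897,  0.70209215,  0.08500292, -0.70197351]), 'force': array([ 0.33449217, -0.05402715, -0.0430759 ]), 'wrist_torque': array([-0.04204849, -0.01711174,  0.01206924]), 'grip_width': 1.0017798498497927}
scene {'mtx': array([[366.70855673,   0.        , 253.26015649],
       [  0.        , 366.70855673, 196.51172795],
       [  0.        ,   0.        ,   1.        ]]), 'R': array([[ 0.86381187,  0.50362142,  0.01394686],
       [ 0.41201255, -0.69021081, -0.59485687],
       [-0.28995639,  0.51959071, -0.80371064]]), 't': array([-386.6849813 , -208.788507  , 1394.82412723])}
top {'mtx': array([[361.20116495,   0.        , 252.5656
[... 176 characters left out ...]
       [-9.95306958e-01, -2.45170333e-02, -9.36107654e-02],
       [ 9.35678142e-02,  2.89577103e-03, -9.95608698e-01]]), 't': array([-89.84167225, 487.27924503, 998.85481855])}
wrist {'mtx': array([[297.31863964,   0.        , 252.7743325 ],
       [  0.        , 297.31863964, 194.39905083],
       [  0.        ,   0.        ,   1.        ]]), 'hand_eye': array([[-1.08372376e-03, -3.27984663e-01,  9.44682426e-01,
        -1.65071668e+02],
       [ 9.99998213e-01,  1.10767837e-03,  1.53175638e-03,
        -1.19003855e+00],
       [-1.54879689e-03,  9.44682399e-01,  3.27982876e-01,
        -8.49021890e+01],
       [ 0.00000000e+00,  0.00000000e+00,  0.00000000e+00,
         1.00000000e+00]])}
```

View pics/scene0.png

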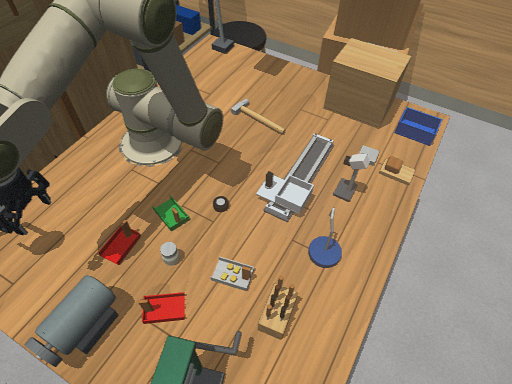

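View pics/top0.png

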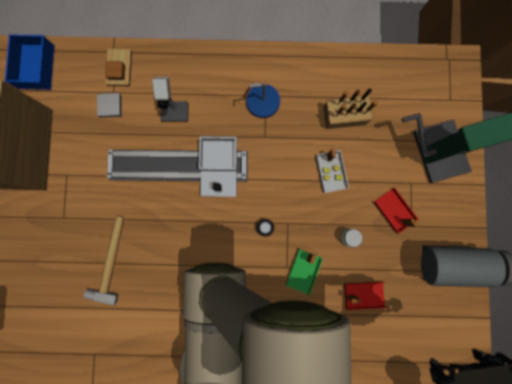

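View pics/wrist0.png

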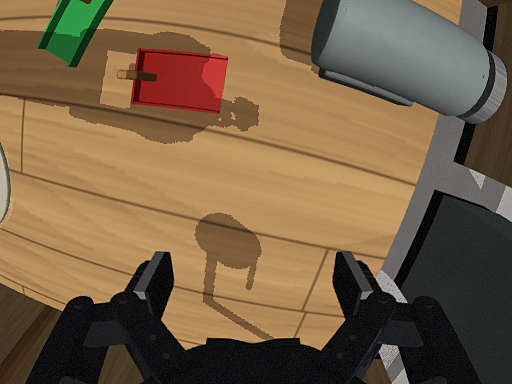

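The only steel tray with blanks is at top (332,172) / scene (233,273). Look-alikes are the green tray at top (305,270), the red ones at (396,210) and (364,295), and the grey steel block at (108,105). I'll check the choice in a close crop.

```bash
cat > h.py <<'E'
import numpy as np, cv2
from rig import ctrl, vision
from scipy.spatial.transform import Rotation as Rn
def ray(c,u,v):
    d=np.linalg.inv(c["mtx"])@[u,v,1]; return -c["R"].T@c["t"], c["R"].T@d
def onz(c,u,v,z):
    o,d=ray(c,u,v); return o+d*(z-o[2])/d[2]
def tri(c1,p1,c2,p2):
    o1,d1=ray(c1,*p1);o2,d2=ray(c2,*p2)
    d1=d1/np.linalg.norm(d1);d2=d2/np.linalg.norm(d2)
    s=np.linalg.lstsq(np.c_[d1,-d2],o2-o1,rcond=None)[0]
    a=o1+s[0]*d1;b=o2+s[1]*d2
    return (a+b)/2,np.linalg.norm(a-b)
def proj(c,X):
    p=c["mtx"]@(c["R"]@np.array(X)+c["t"]); return p[:2]/p[2]
def toolR(s):
    w,x,y,z=s["ee_rot"]; return Rn.from_quat([x,y,z,w]).as_matrix()
def wray(c,s,u,v):
    m=c["mtx"];dx,dy=u-m[0,2],v-m[1,2];r=np.hypot(dx,dy);th=r/m[0,0]
    d=np.array([np.sin(th)*dx/r,np.sin(th)*dy/r,np.cos(th)])
    H=c["hand_eye"];R=toolR(s)
    return R@H[:3,3]+s["eef_pos"], R@H[:3,:3]@d
def wonz(c,s,u,v,z):
    o,d=wray(c,s,u,v); return o+d*(z-o[2])/d[2]
def wproj(c,s,X):
    H=c["hand_eye"];R=toolR(s)
    p=H[:3,:3].T@(R.T@(np.array(X)-s["eef_pos"])-H[:3,3])
    th=np.arctan2(np.hypot(p[0],p[1]),p[2]);k=c["mtx"][0,0]*th/np.hypot(p[0],p[1])
    return np.array([c["mtx"][0,2]+k*p[0],c["mtx"][1,2]+k*p[1]])
def crop(img,x0,y0,x1,y1,f,name):
    o=cv2.resize(img[y0:y1,x0:x1],None,fx=f,fy=f,interpolation=cv2.INTER_CUBIC)
    cv2.imwrite(name,o[:,:,::-1])
E
python3 - <<'E'
from h import *
t=vision.capture("top");s=vision.capture("scene")
T,S=t["image"],s["image"]
a=cv2.resize(T[140:205,300:365],(390,390),interpolation=cv2.INTER_CUBIC)
b=cv2.resize(S[250:295,205:260],None,fx=7,fy=7,interpolation=cv2.INTER_CUBIC)
b=cv2.resize(b,(390,320))
o=np.zeros((390,790,3),np.uint8);o[:,:390]=a;o[:320,400:]=b
cv2.imwrite("pics/c1.png",o[:,:,::-1])
crop(T,185,125,260,205,7,"pics/c2.png")
crop(S,250,125,345,225,6,"pics/c3.png")
E
```

```text
(no output)
```

View pics/c1.png

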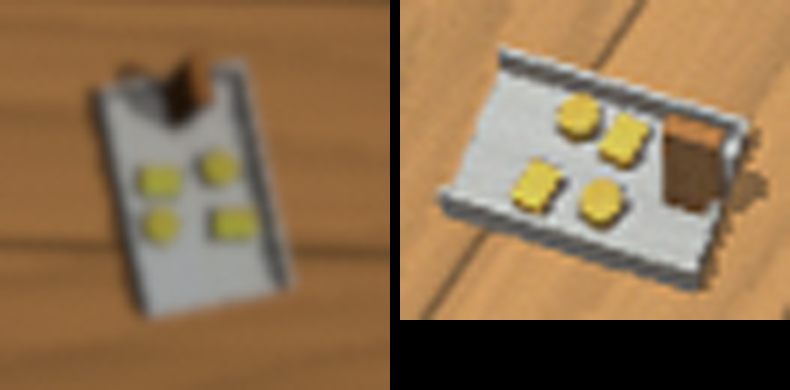

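View pics/c2.png

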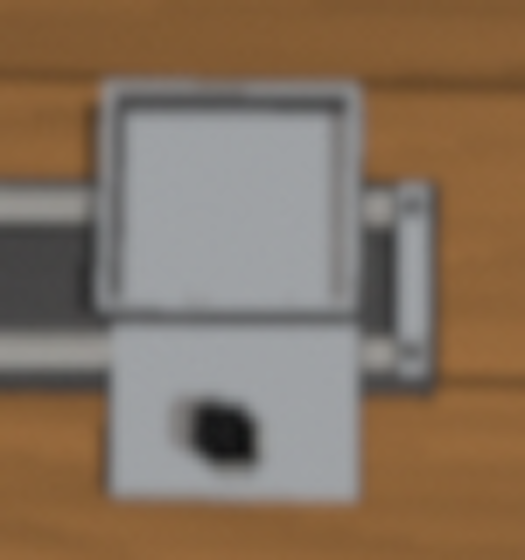

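View pics/c3.png

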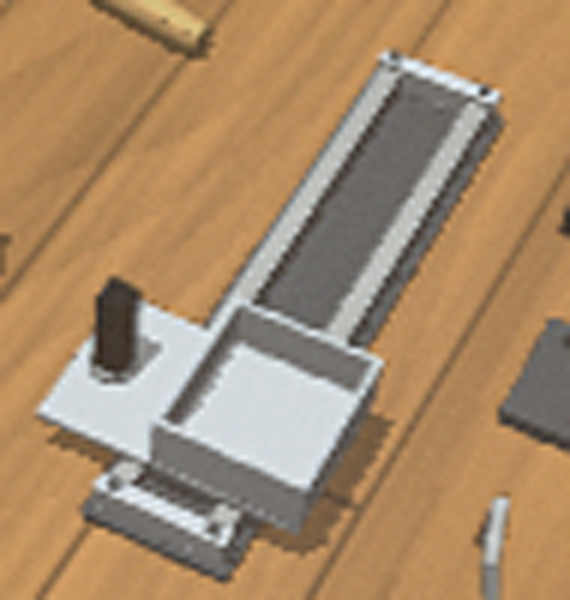

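The crop confirms it: a grey steel tray with 2 round and 2 oblong yellow blanks. The brown handle is at the far end (top 334,152) and the mouth faces the robot. Next I measure the scoop, carriage and bystanders.

```bash
python3 - <<'E'
from h import *
np.set_printoptions(precision=1,suppress=True)
t=vision.capture("top");s=vision.capture("scene")
f=lambda p,k,o:np.array(p)/k+np.array(o)
q=lambda p:f(p,6,(300,140)) ; r=lambda p:f((p[0]-400,p[1]),7.1,(205,250))
print("mouth",onz(t,*q((147,315)),3),onz(t,*q((288,288)),3))
print("rear z22",onz(t,*q((97,92)),22),onz(t,*q((245,65)),22))
print("scene mouth",onz(s,*r((500,55)),22),onz(s,*r((442,195)),22)," rear",onz(s,*r((747,122)),22),onz(s,*r((700,275)),22))
print("handle top scene z74",onz(s,*r((695,130)),74),"top",onz(t,*q((203,75)),74))
a=lambda p:f(p,7,(185,125)); b=lambda p:f(p,6,(250,125))
print("bin rim top z70",[onz(t,*a(p),70)[:2] for p in((105,78),(362,78),(362,315),(98,312))])
print("bin rim scene z70",[onz(s,*b(p),70)[:2] for p in((242,302),(382,355),(305,492),(152,432))])
print("post top z96",onz(s,*b((122,285)),96),onz(t,*a((200,418)),96), onz(t,*a((222,430)),96))
print("TCP rot",toolR(ctrl.sense()))
for n,u,v in(("viewerfoot",174,111),("thirdhand",263,101),("file",348,112),("tape",265,227),("jar",350,238),("mallet",110,260),("block",108,105)): print(n,onz(t,u,v,0))
print("viewer lens", tri(t,(161,90),s,(357,160)))
print("thirdhand rod tip?", tri(t,(237,100),s,(332,211)))
E
```

```text
mouth [ 491.9 -285.1    3. ] [ 506.6 -352.8    3. ]
rear z22 [ 596.1 -256.9   22. ] [ 610.9 -327.4   22. ]
scene mouth [ 497.5 -286.7   22. ] [ 511.8 -350.7   22. ]  rear [ 601.3 -260.6   22. ] [ 618.4 -326.9   22. ]
handle top scene z74 [ 597.5 -295.7   74. ] top [ 594.8 -295.8   74. ]
bin rim top z70 [array([632. ,  69.6]), array([634.5, -30.9]), array([541. , -33.5]), array([539.6,  68.8])]
bin rim scene z70 [array([549.6,  66.8]), array([631.8,  72.5]), array([635.4, -30.7]), array([549.1, -37.3])]
post top z96 [496.3  23.5  96. ] [496.5  24.9  96. ] [492.1  16.5  96. ]
TCP rot [[ 0.   0.2 -1. ]
 [ 0.  -1.  -0.2]
 [-1.  -0.  -0. ]]
viewerfoot [723.  160.1   0. ]
thirdhand [ 759.8 -102.     0. ]
file [ 732.5 -353.6    0. ]
tape [ 388.7 -115.9    0. ]
jar [ 363.5 -359.3    0. ]
mallet [284.6 322.4   0. ]
block [736.4 356.2   0. ]
viewer lens (array([726. , 158.4, 158.8]), np.float64(0.3368589468265002))
thirdhand rod tip? (array([725.7, -28.4, 111.2]), np.float64(9.043703196365296))
```

```bash
python3 -m jog '[[[0,-0.0095,-0.05,0,0,0],[0,-0.0095,-0.05,0,0,0],[0,-0.0095,-0.05,0,0,0],[0,-0.0095,-0.05,0,0,0],[0,-0.0095,-0.05,0,0,0],[0,-0.0095,-0.05,0,0,0],[0,-0.0095,-0.05,0,0,0],[0,-0.0095,-0.05,0,0,0],[0,-0.0095,-0.05,0,0,0],[0,-0.0095,-0.05,0,0,0],[0,0,0,0,0,0]]]' 0 40
cat > look.py <<'E'
import sys
from h import *
s=ctrl.sense();c=vision.capture("wrist")
cv2.imwrite(sys.argv[1],c["image"][:,:,::-1])
np.save(sys.argv[1][:-4]+"_s.npy",np.array([s,c],dtype=object),allow_pickle=True)
np.set_printoptions(precision=3,suppress=True)
print(s["time_s"],s["eef_pos"],s["force"],s["grip_width"],toolR(s).tolist())
E
python3 look.py pics/w1.png
```

```text
time_s: 1.72
eef_pos: [589.9, -296.8, 206.9]
ee_rot: [-0.086, -0.702, -0.086, 0.702]
force: [-0.3, 0.1, -0.3]
grip_width: 0.997
1.725 [ 589.932 -296.832  206.89 ] [-0.305  0.069 -0.315] 0.9972792052538394 [[-0.0004307577690621702, 0.24113239358285948, -0.970492134544503], [0.0008622547089569416, -0.9704917742484466, -0.2411326867782953], [-0.9999995354821729, -0.0009406811912212459, 0.00021012932971956923]]
```

View pics/w1.png

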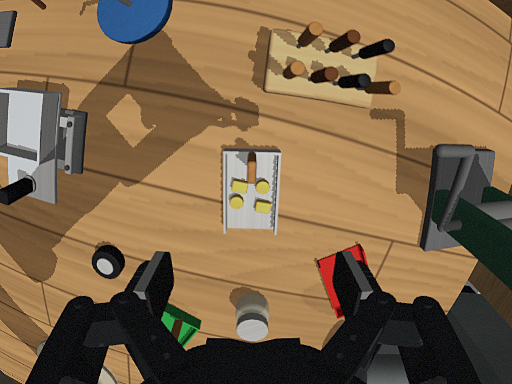

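The wrist view shows the scoop centred at (251,190). Its handle top is near (252,155), the mouth corners near (225,231) and (276,231), and it looks well aligned.

```bash
python3 - <<'E'
from h import *
s,c=np.load("pics/w1_s.npy",allow_pickle=True)
crop(c["image"],205,130,300,245,5,"pics/w1c.png")
np.set_printoptions(precision=1,suppress=True)
print(wproj(c,s,(596,-296,74)),wproj(c,s,(502,-319,3)))
E
```

```text
[254.2 171.9] [253.5 227.1]
```

View pics/w1c.png

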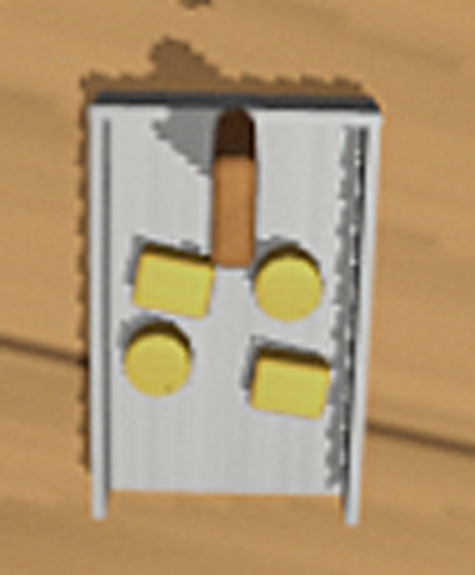

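```bash
python3 - <<'E'
from h import *
np.set_printoptions(precision=2,suppress=True)
s,c=np.load("pics/w1_s.npy",allow_pickle=True)
k=lambda p:(np.array(p)+.5)/5-.5+[205,130]
R=toolR(s)
for n,p,z in(("handle",(235,211),74),("hfront",(235,266),74),("hback",(235,158),74),("mouthL",(97,515),23),("mouthR",(353,520),23),("rearL",(97,100),23),("rearR",(372,102),23),("floorL",(112,490),3),("floorR",(342,494),3)):
    X=wonz(c,s,*k(p),z); print(n,X,"tool",R.T@(X-s["eef_pos"]))
E
```

```text
handle [ 595.45 -293.31   74.  ] tool [132.89  -1.96  -6.23]
hfront [ 583.88 -296.19   74.  ] tool [132.89  -1.96   5.69]
hback [ 606.37 -290.59   74.  ] tool [132.89  -1.97 -17.49]
mouthL [ 493.87 -281.05   23.  ] tool [183.95 -38.3   89.38]
mouthR [ 508.81 -346.59   23.  ] tool [183.88  28.9   90.69]
rearL [ 601.07 -257.79   23.  ] tool [183.92 -35.03 -20.26]
rearR [ 616.49 -321.55   23.  ] tool [183.86  30.57 -19.85]
floorL [ 492.25 -283.82    3.  ] tool [203.94 -35.99  91.62]
floorR [ 506.47 -345.53    3.  ] tool [203.88  27.33  92.7 ]
```

```bash
python3 -m jog '[[[0,-0.002,-0.006,0.02,0,0],[0.04,0,0,0,0,0],[0.05,0,0,0,0,0],[0.04,0,0,0,0,0],[0.025,0,0,0,0,0],[0.012,0,0,0,0,0],[0,0,0,0,0,0]]]' 0 40
python3 look.py pics/w2.png
```

```text
time_s: 2.65
eef_pos: [592.9, -295.9, 41.1]
ee_rot: [-0.077, -0.703, -0.077, 0.703]
force: [1.1, -0.6, -0.2]
grip_width: 0.996
2.65 [ 592.876 -295.93    41.131] [ 1.058 -0.64  -0.178] 0.9958242706012523 [[-0.0002330010392485992, 0.2169811758888236, -0.9761757603118506], [0.0001855761223710367, -0.9761757606187337, -0.21698122025175387], [-0.9999999556360084, -0.00023171176216736644, 0.00018718344146452688]]
```

View pics/w2.png

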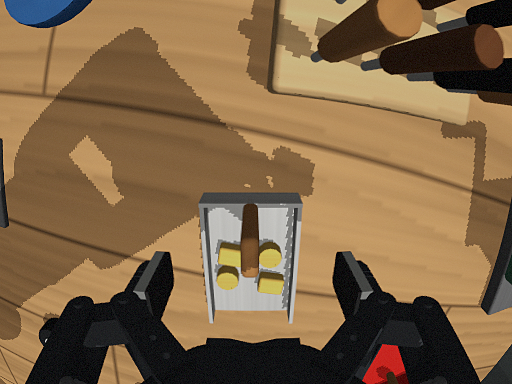

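```bash
python3 -m jog '[[[0.001,-0.0015,-0.0025,0,0,0],[0,0,0,0,0,0]]]' 0 40
python3 -m jog '[[[0,0,0,0,0,0],[0,0,0,0,0,0],[0,0,0,0,0,0],[0,0,0,0,0,0],[0,0,0,0,0,0],[0,0,0,0,0,0],[0,0,0,0,0,0],[0,0,0,0,0,0]]]' 255 60
python3 look.py pics/w3.png
```

```text
time_s: 2.95
eef_pos: [595.7, -293.5, 40.8]
ee_rot: [0.078, 0.703, 0.077, -0.703]
force: [0.6, 0.6, 0.6]
grip_width: 0.998
time_s: 3.95
eef_pos: [595.4, -293.6, 40.2]
ee_rot: [0.078, 0.703, 0.077, -0.703]
force: [-0.7, 0.0, 2.9]
grip_width: 0.099
3.95 [ 595.363 -293.587   40.192] [-0.712  0.023  2.889] 0.09906897835711079 [[0.0002612242688778575, 0.21803432619053573, -0.975941066030383], [-0.00013257612828906917, -0.9759410832008075, -0.2180343655124225], [-0.9999999570927248, 0.00018634235569385538, -0.00022603334912658663]]
```

View pics/w3.png

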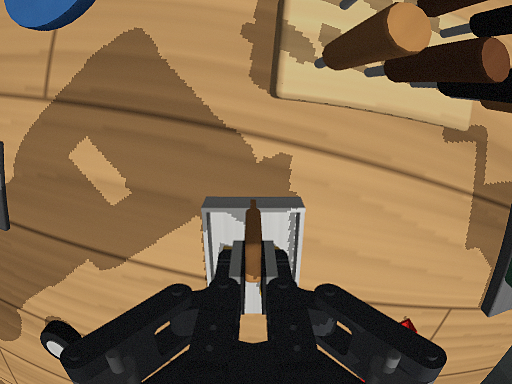

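```bash
python3 -m jog '[[[0,0,0,0,0,0],[0,0,0,0,0,0],[-0.005,0,0,0,0,0],[-0.01,0,0,0,0,0],[-0.015,0,0,0,0,0],[-0.02,0,0,0,0,0],[-0.02,0,0,0,0,0],[-0.02,0,0,0,0,0],[-0.015,0,0,0,0,0],[-0.01,0,0,0,0,0],[0,0,0,0,0,0]]]' 255 110
python3 look.py pics/w4.png;python3 - <<'E'
from h import *
s=vision.capture("scene");crop(s["image"],150,150,330,300,4,"pics/s4.png")
E
```

```text
time_s: 5.38
eef_pos: [595.4, -293.7, 155.6]
ee_rot: [0.078, 0.703, 0.077, -0.703]
force: [0.0, 0.2, -3.0]
grip_width: 0.072
5.375 [ 595.427 -293.702  155.579] [ 0.019  0.207 -2.961] 0.07179986855265133 [[0.000768880854501627, 0.2180505623618313, -0.9759371706600383], [-0.0005673668433966161, -0.975937206934711, -0.21805101745999694], [-0.999999543458444, 0.0007213696445004109, -0.0006266647743398499]]
```

View pics/w4.png

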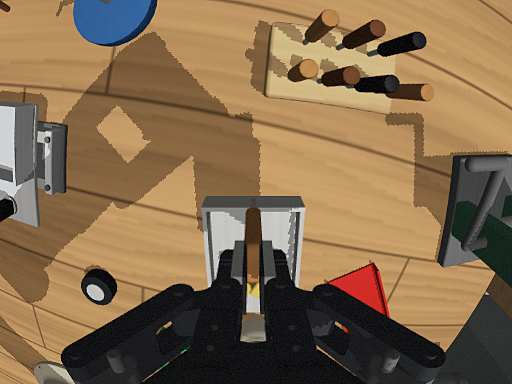

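View pics/s4.png

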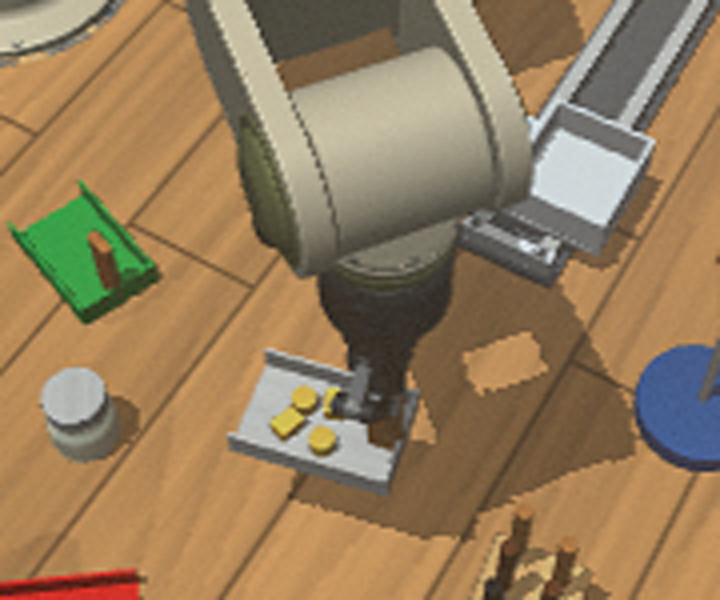

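Lifted level: the blanks are still in the tray and the load reads about 3 N. Before traversing I check the third-hand rod near the bin, because the pour puts the gripper around (700,18).

```bash
python3 - <<'E'
from h import *
t=vision.capture("top");s=vision.capture("scene")
a=cv2.resize(t["image"][70:130,150:290],None,fx=5.5,fy=5.5,interpolation=cv2.INTER_CUBIC)
cv2.imwrite("pics/a5.png",a[:,:,::-1])
crop(s["image"],300,140,400,270,4.5,"pics/b5.png")
E
```

```text
(no output)
```

View pics/a5.png

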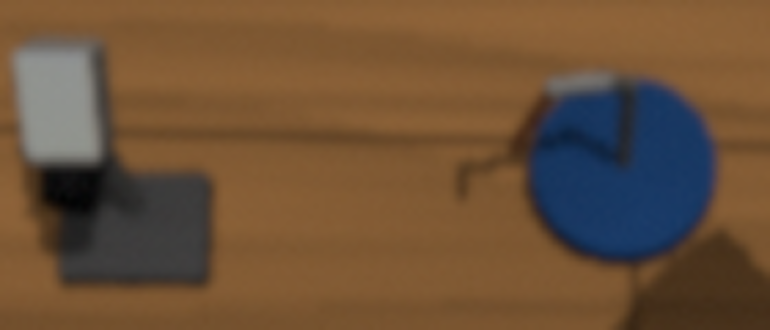

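View pics/b5.png

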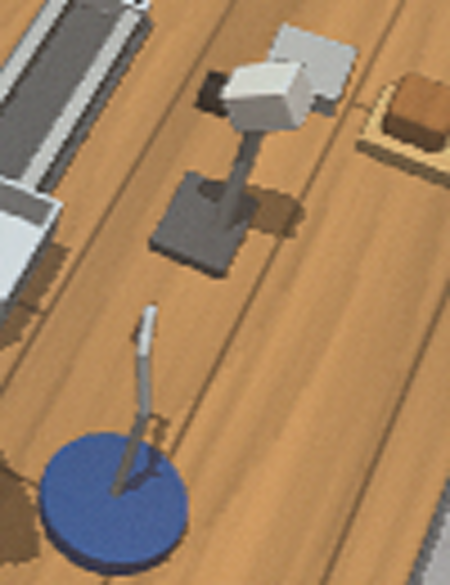

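```bash
python3 - <<'E'
from h import *
np.set_printoptions(precision=1,suppress=True)
t=vision.capture("top");s=vision.capture("scene")
a=lambda x,y:(x/5.5+150,y/5.5+70); b=lambda x,y:(x/4.5+300,y/4.5+140)
print("rod tip",tri(t,a(548,86),s,b(150,310)),"bend",tri(t,a(625,82),s,b(143,350)))
print("viewer head",tri(t,a(60,110),s,b(265,95)),"lens",tri(t,a(70,185),s,b(212,92)))
print("foot",[onz(t,*a(*p),5)[:2] for p in((60,282),(210,282),(210,172))], [onz(s,*b(*p),8)[:2] for p in((150,243),(225,275),(255,195),(190,172))])
print("blue foot",onz(t,*a(622,170),8),onz(s,*b(114,503),8))
E
```

```text
rod tip (array([736.2, -64.4, 176.4]), np.float64(0.7304189934509717)) bend (array([741.5, -97. , 177.7]), np.float64(7.57528790523041))
viewer head (array([730.4, 161.8, 151.9]), np.float64(3.876263142215846)) lens (array([697.2, 157.4, 141.1]), np.float64(0.6796595475426755))
foot [array([689.6, 196. ]), array([691.6, 116. ]), array([751.8, 118.5])] [array([694.5, 117.6]), array([754.4, 118.6]), array([746.3, 202.6]), array([694.3, 198.3])]
blue foot [ 757.3 -102.1    8. ] [759.6 -99.7   8. ]
```

```bash
python3 -m jog '[[[0,0,0,0.03,0,0],[0,0,0,0.05,0,0],[0,0,0,0.05,0,0],[0,0,0,0.04,0,0],[0,0,0,0.025,0,0],[0,0,0,0,0,0]]]' 
python3 -m jog '[[[0,-0.01,0,0,0,0],[0,-0.02,0,0,0,0],[0,-0.03,0,0,0,0],[0,-0.04,0,0,0,0],[0,-0.04,0,0,0,0],[0,-0.04,0,0,0,0],[0,-0.04,0,0,0,0],[0,-0.04,0,0,0,0],[0,-0.03,0,0,0,0],[0,-0.02,0,0,0,0],[0,-0.006,0,0,0,0],[0,0,0,0,0,0]]]' 
python3 look.py pics/w5.png;python3 - <<'E'
from h import *
t=vision.capture("top")
cv2.imwrite("pics/t5.png",cv2.resize(t["image"][60:260,100:340],(720,600))[:,:,::-1])
E
```

```text
time_s: 6.42
eef_pos: [595.3, -293.6, 154.9]
ee_rot: [-0.009, -0.707, -0.009, 0.707]
force: [-0.2, -0.3, -3.1]
grip_width: 0.076
time_s: 7.92
eef_pos: [587.4, 22.1, 155.0]
ee_rot: [0.009, 0.707, 0.009, -0.707]
force: [-0.1, -0.7, -4.1]
grip_width: 0.074
7.925 [587.417  22.123 154.996] [-0.119 -0.7   -4.128] 0.07392392562034542 [[2.8974851475735904e-05, 0.02487643939272194, -0.9996905330769109], [-0.00025818112454881713, -0.9996904999920243, -0.024876446052508484], [-0.9999999662514819, 0.00025882201736021973, -2.2543256661791203e-05]]
```

View pics/w5.png

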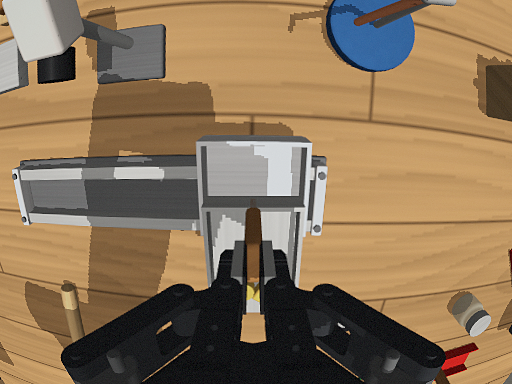

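View pics/t5.png

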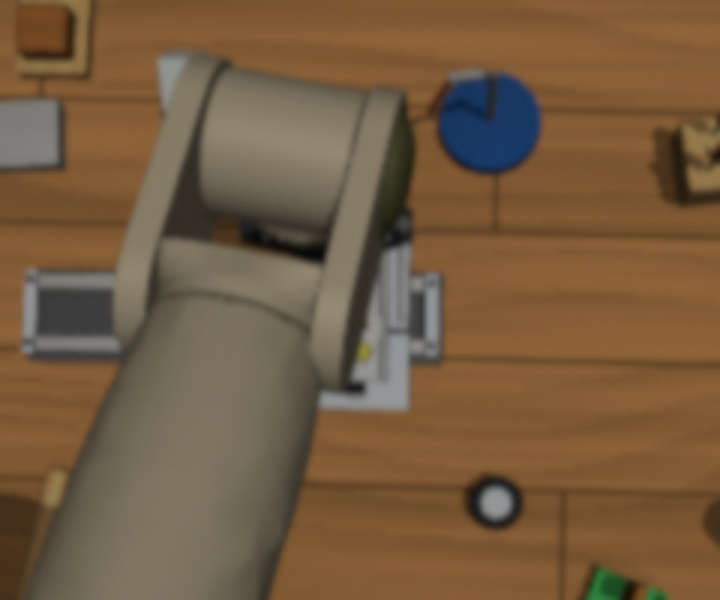

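The wrist view shows the bin's far rim from (197,138) to (311,138), with its back wall inside at about y=147. The rail's end block is at (322,198).

```bash
python3 - <<'E'
from h import *
np.set_printoptions(precision=1,suppress=True)
s,c=np.load("pics/w5_s.npy",allow_pickle=True)
crop(c["image"],170,120,340,250,4.5,"pics/w5c.png")
crop(c["image"],0,140,170,240,4.5,"pics/w5d.png")
for X in((589,18,70),(634,69,70),(634,-31,70),(544,69,70)):print(wproj(c,s,X))
E
```

```text
[258.4 190.6]
[200.3 139.2]
[316.8 142.5]
[203.  234.3]
```

View pics/w5c.png

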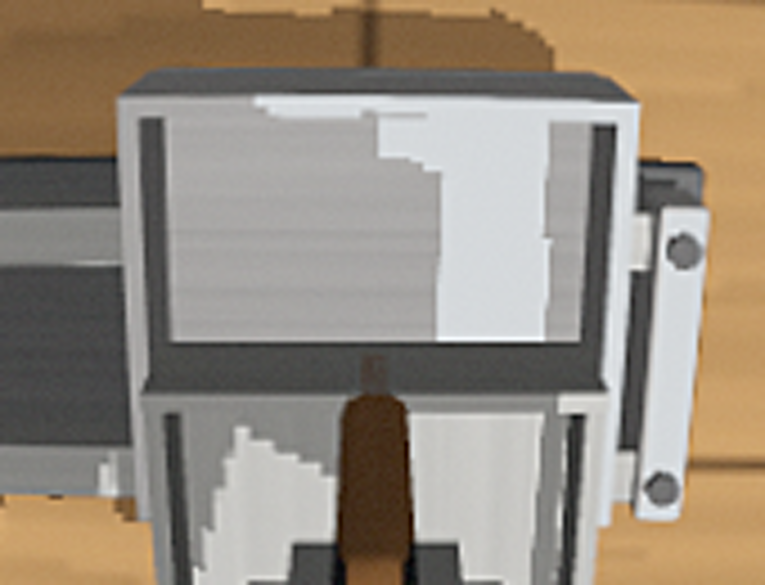

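View pics/w5d.png

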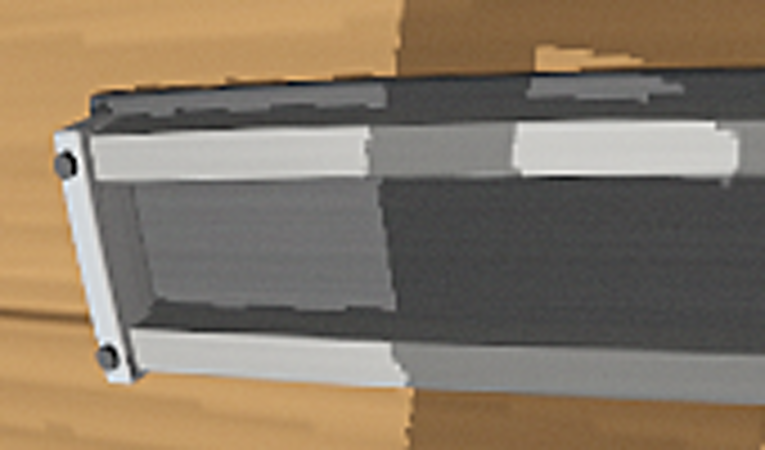

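```bash
python3 - <<'E'
from h import *
np.set_printoptions(precision=1,suppress=True)
s,c=np.load("pics/w5_s.npy",allow_pickle=True)
k=lambda x,y:((x+.5)/4.5-.5+170,(y+.5)/4.5-.5+120)
d=lambda x,y:((x+.5)/4.5-.5,(y+.5)/4.5-.5+140)
A=wonz(c,s,*k(118,98),70);B=wonz(c,s,*k(638,103),70);print("rim far",A,B)
print("rim inner far",wonz(c,s,*k(140,118),70),wonz(c,s,*k(615,124),70))
print("floor far",wonz(c,s,*k(165,118),38))
print("right bolts",[wonz(c,s,*k(*p),34)[:2] for p in((684,251),(662,489))],"left bolts",[wonz(c,s,*d(*p),34)[:2] for p in((66,164),(107,357))])
E
```

```text
rim far [632.1  72.9  70. ] [633.7 -26.2  70. ]
rim inner far [628.2  68.7  70. ] [629.4 -22.   70. ]
floor far [622.7  68.7  38. ]
right bolts [array([595.1, -46.9]), array([535.8, -47.8])] left bolts [array([589.7, 327.9]), array([530.2, 327.6])]
```

```bash
python3 -m jog '[[[0,0,-0.005,0,0,0],[0,-0.001,-0.01,0,0,0],[0,-0.001,-0.015,0,0,0],[0,0,-0.02,0,0,0],[0,0,-0.02,0,0,0],[0,0,-0.02,0,0,0],[0,0,-0.012,0,0,0],[0,0,-0.004,0,0,0],[0.008,0,0,0,0,0],[0.012,0,0,0,0,0],[0.008,0,0,0,0,0],[0.002,0,0,0,0,0]]]' 
python3 look.py pics/w6.png
```

```text
time_s: 9.52
eef_pos: [692.9, 27.0, 124.1]
ee_rot: [-0.009, -0.707, -0.009, 0.708]
force: [1.7, 0.3, -2.7]
grip_width: 0.076
9.525 [692.903  27.007 124.104] [ 1.726  0.309 -2.675] 0.07562678081251267 [[-0.0014160154525467781, 0.024808294581887172, -0.9996912240387912], [0.0001739710761385349, -0.9996922050408455, -0.024808565348213366], [-0.9999989823166335, -0.00020904666994086586, 0.0014112636844227846]]
```

View pics/w6.png

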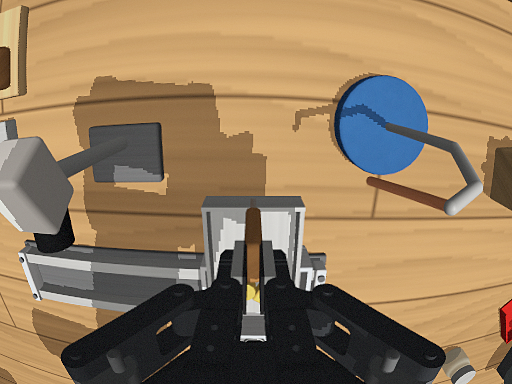

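```bash
python3 - <<'E'
from h import *
np.set_printoptions(precision=1,suppress=True)
s,c=np.load("pics/w6_s.npy",allow_pickle=True)
t=vision.capture("top")
o1,d1=wray(c,s,368,179);o2,d2=ray(t,243.5,98.5);d2/=np.linalg.norm(d2)
k=np.linalg.lstsq(np.c_[d1,-d2],o2-o1,rcond=None)[0];print(o1+k[0]*d1,o2+k[1]*d2)
o1,d1=wray(c,s,452,208);o2,d2=ray(t,250,85.5);d2/=np.linalg.norm(d2)
k=np.linalg.lstsq(np.c_[d1,-d2],o2-o1,rcond=None)[0];print(o1+k[0]*d1,o2+k[1]*d2)
E
```

```text
[727.5 -48.1 108. ] [727.4 -47.9 107.9]
[735.  -65.3 178.9] [735.2 -65.5 179. ]
```

```bash
python3 -m jog '[[[0,0,-0.005,0,0,0],[-0.0084,0,0.0039,0,0.0873,0],[-0.0084,0,0.0039,0,0.0873,0],[-0.0084,0,0.0039,0,0.0873,0],[-0.0084,0,0.0039,0,0.0873,0],[-0.0084,0,0.0039,0,0.0873,0],[-0.0084,0,0.0039,0,0.0873,0],[-0.0084,0,0.0039,0,0.0873,0],[-0.0084,0,0.0039,0,0.0873,0],[-0.0084,0,0.0039,0,0.0873,0],[-0.0084,0,0.0039,0,0.0873,0],[0,0,0,0,0,0]]]' 
python3 -m jog '[[[0,0,0,0,0,0],[0,0,0,0,0,0],[0,0,0,0,0,0],[0,0,0,0,0,0]]]' 
python3 look.py pics/w7.png;python3 - <<'E'
from h import *
t=vision.capture("scene")
crop(t["image"],230,110,360,240,4.5,"pics/s7.png")
E
```

```text
time_s: 11.12
eef_pos: [637.2, 28.7, 185.2]
ee_rot: [0.003, 0.933, 0.017, -0.359]
force: [0.7, 0.5, -0.6]
grip_width: 0.078
time_s: 11.62
eef_pos: [637.3, 28.6, 184.8]
ee_rot: [0.003, 0.933, 0.017, -0.359]
force: [-0.4, -0.5, -1.4]
grip_width: 0.073
11.625 [637.299  28.607 184.801] [-0.359 -0.533 -1.436] 0.07328925143480024 [[0.7419318718231952, 0.034047528403856504, -0.6696102324356451], [0.02979995060663127, -0.9993974220035265, -0.017797635701056434], [-0.6698127055504192, -0.006749718682564985, -0.7424994146670648]]
```

View pics/w7.png

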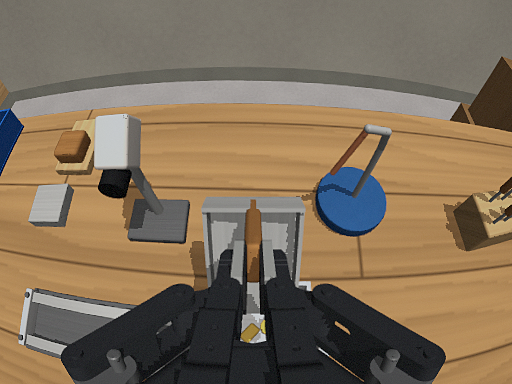

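View pics/s7.png

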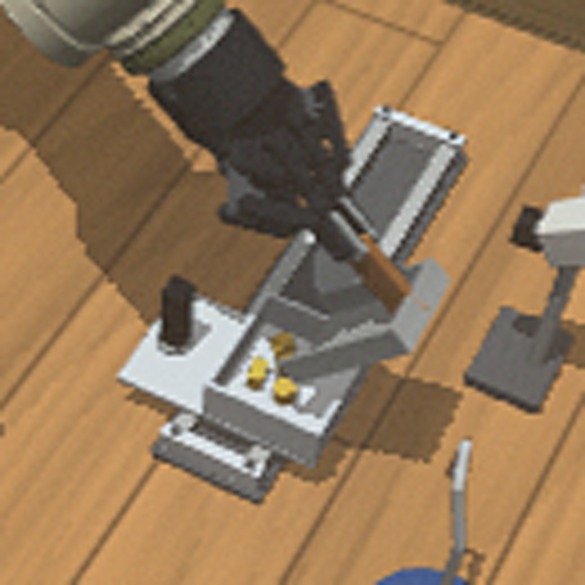

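Three blanks are visible in the bin and the fourth is hidden behind the scoop wall. I raise the scoop and check.

```bash
python3 -m jog '[[[-0.0134,0,-0.0148,0,0,0],[-0.0268,0,-0.0297,0,0,0],[-0.0268,0,-0.0297,0,0,0],[0,0,0,0,0,0]]]' 
python3 look.py pics/w8.png;python3 - <<'E'
from h import *
t=vision.capture("scene")
crop(t["image"],230,110,360,240,4.5,"pics/s8.png")
E
```

```text
time_s: 12.22
eef_pos: [638.0, 27.7, 288.6]
ee_rot: [0.004, 0.934, 0.017, -0.356]
force: [0.3, -0.7, -3.4]
grip_width: 0.078
12.225 [638.031  27.72  288.587] [ 0.254 -0.722 -3.44 ] 0.07811668927880845 [[0.746008917662642, 0.03394914908073523, -0.6650700339396655], [0.028679685167868636, -0.9994109801538015, -0.01884591220105277], [-0.665318097173439, -0.005014780624500752, -0.7465431545120501]]
```

View pics/s8.png

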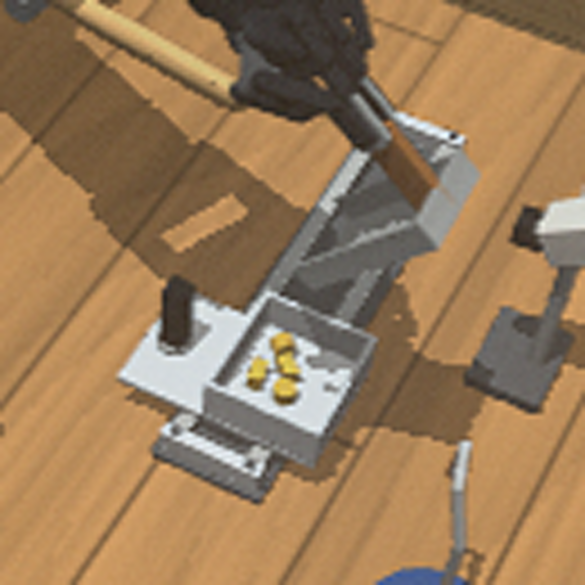

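View pics/w8.png

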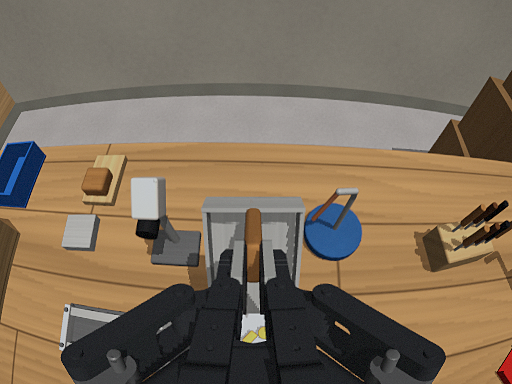

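All four blanks are in the bin. Now I level the scoop and carry it to the clear wood near (595,-250).

```bash
python3 -m jog '[[[0,0.01,0,0,-0.06,0],[0,0.03,0,0,-0.11,0],[0,0.04,0,0,-0.11,0],[0,0.04,0,0,-0.11,0],[0,0.04,0,0,-0.11,0],[0,0.04,0,0,-0.11,0],[0,0.04,0,0,-0.11,0],[0,0.03,0,0,-0.11,0],[0,0.01,0,0,-0.013,0],[0,0,0,0,0,0]]]' 
python3 look.py pics/w9.png
```

```text
time_s: 13.58
eef_pos: [646.9, -252.3, 280.2]
ee_rot: [-0.009, -0.704, -0.015, 0.71]
force: [0.2, 0.0, -1.7]
grip_width: 0.073
13.575 [ 646.866 -252.339  280.187] [ 0.219  0.003 -1.72 ] 0.07250142944942069 [[-0.008658459258277141, 0.03385889474250102, -0.9993891165757656], [0.008966068597108478, -0.9993837755359437, -0.03393639358320805], [-0.9999223173312939, -0.00925442825563502, 0.008349542530977626]]
```

```bash
python3 -m jog '[[[0,0,0.02,0,0.0083,0.0093],[0.03,0,0.032,0,0,0],[0.045,0,0,0,0,0],[0.045,0,0,0,0,0],[0.045,0,0,0,0,0],[0.035,0,0,0,0,0],[0.02,0,0,0,0,0],[0.01,0,0,0,0,0],[0,0,0,0,0,0],[0,0,0,0,0,0]]]' 
python3 look.py pics/w10.png;python3 - <<'E'
from h import *
t=vision.capture("scene")
crop(t["image"],150,180,330,310,4,"pics/s10.png")
E
```

```text
time_s: 14.88
eef_pos: [595.7, -254.4, 54.2]
ee_rot: [0.013, 0.708, 0.011, -0.706]
force: [-0.8, 0.1, -2.4]
grip_width: 0.074
14.875 [ 595.727 -254.363   54.155] [-0.821  0.133 -2.37 ] 0.07376345906340956 [[0.004043795772204935, 0.03416688246822527, -0.9994079606737958], [-0.003421698339201737, -0.9994098086080462, -0.034180790489751124], [-0.9999859697496902, 0.0035578926952955937, -0.0039245003937521325]]
```

View pics/s10.png

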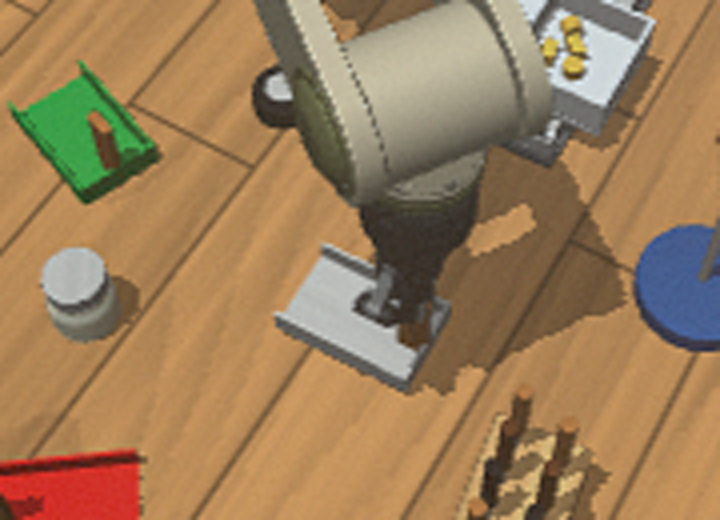

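```bash
python3 -m jog '[[[0.008,0,0,0,0,0],[0.003,0,0,0,0,0],[0,0,0,0,0,0]]]'; python3 -m jog '[[[0.002,0,0,0,0,0],[0,0,0,0,0,0]]]';python3 -m jog '[[[0.0015,0,0,0,0,0],[0,0,0,0,0,0]]]'
```

```text
time_s: 15.35
eef_pos: [595.1, -254.2, 41.5]
ee_rot: [0.013, 0.708, 0.011, -0.706]
force: [0.3, 0.5, -2.7]
grip_width: 0.076
time_s: 15.6
eef_pos: [595.6, -254.5, 40.4]
ee_rot: [0.013, 0.708, 0.011, -0.706]
force: [1.3, -0.8, 1.2]
grip_width: 0.071
time_s: 15.85
eef_pos: [595.8, -254.5, 40.3]
ee_rot: [0.013, 0.708, 0.011, -0.706]
force: [-3.5, 1.6, 11.2]
grip_width: 0.077
```

The scoop is down on the bench, showing 11 N upward. I let go and retreat upward.

```bash
python3 -m jog '[[[0,0,0,0,0,0],[0,0,0,0,0,0],[0,0,0,0,0,0],[0,0,0,0,0,0],[0,0,0,0,0,0],[0,0,0,0,0,0]]]' 0 60
python3 -m jog '[[[-0.01,0,0,0,0,0],[-0.03,0,0,0,0,0],[-0.05,0,0,0,0,0],[-0.05,0,0,0,0,0],[-0.03,0,0,0,0,0],[0,0,0,0,0,0]]]' 
python3 look.py pics/w11.png
```

```text
time_s: 16.6
eef_pos: [595.3, -254.3, 38.4]
ee_rot: [0.013, 0.708, 0.011, -0.706]
force: [0.5, 0.5, -0.4]
grip_width: 1.002
time_s: 17.35
eef_pos: [595.7, -254.3, 211.7]
ee_rot: [0.014, 0.709, 0.01, -0.705]
force: [-0.6, -0.1, -0.1]
grip_width: 1.001
17.35 [ 595.674 -254.297  211.741] [-0.64  -0.055 -0.104] 1.0007585505891605 [[0.007107141852312052, 0.03407270312470898, -0.9993940861524379], [-0.005562079401361565, -0.9994025202778609, -0.034112545126280404], [-0.9999592750744523, 0.00580115195758691, -0.006913380398974309]]
```

View pics/w11.png

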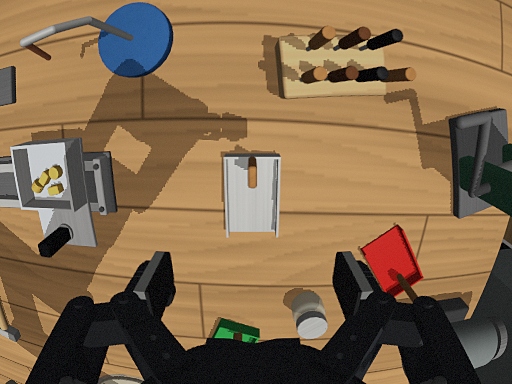

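The scoop sits flat and empty on the bench at (251,193) in the wrist view, with four blanks in the bin. Now I move over the post.

```bash
python3 -m jog '[[[0,-0.02,0.01,0.018,-0.0069,-0.0058],[0,-0.035,0.012,0,0,0],[0,-0.04,0.012,0,0,0],[0,-0.04,0.012,0,0,0],[0,-0.04,0.012,0,0,0],[0,-0.04,0.012,0,0,0],[0,-0.035,0.012,0,0,0],[0,-0.02,0.007,0,0,0],[0,-0.01,0.002,0,0,0],[0,0,0,0,0,0]]]' 0 60
python3 look.py pics/w12.png
```

```text
time_s: 18.65
eef_pos: [499.2, 24.3, 209.4]
ee_rot: [-0.005, -0.705, -0.007, 0.709]
force: [-0.1, 0.3, 0.1]
grip_width: 1.003
18.65 [499.234  24.303 209.358] [-0.072  0.278  0.095] 1.0025370011268397 [[-0.004956635506738196, 0.016165062018739913, -0.9998570510499908], [0.003039103064485153, -0.9998644725316339, -0.016180247884412566], [-0.999983097665664, -0.0031188682190648204, 0.004906836456957662]]
```

View pics/w12.png

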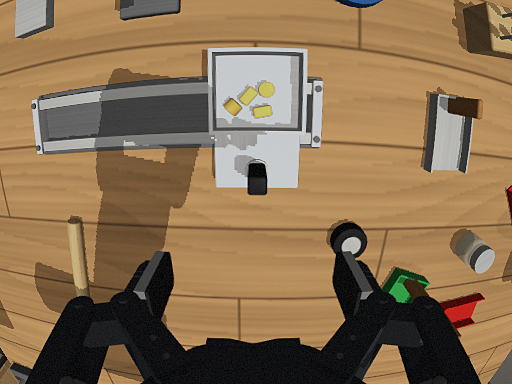

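```bash
python3 - <<'E'
from h import *
np.set_printoptions(precision=1,suppress=True)
s,c=np.load("pics/w12_s.npy",allow_pickle=True)
crop(c["image"],220,140,300,210,7,"pics/w12c.png")
print(wproj(c,s,(495,23,96)))
k=lambda a:[wonz(c,s,*p,70)[:2] for p in a]
print(k([(208,50),(307,51),(305,130),(213,131)]))
E
```

```text
[255.2 186.5]
[array([629.9,  72.6]), array([631.1, -26.6]), array([549. , -27.5]), array([545.9,  67.3])]
```

View pics/w12c.png

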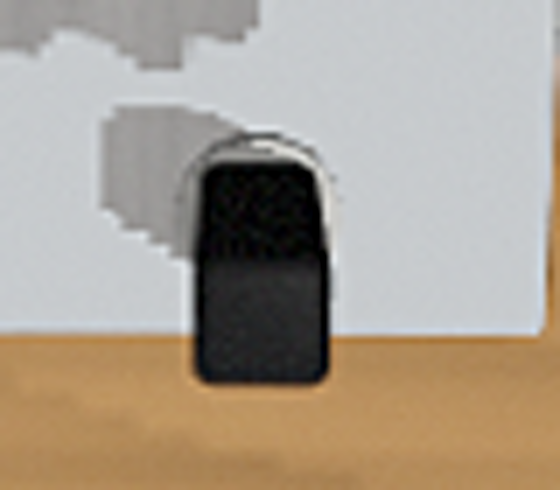

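```bash
python3 -m jog '[[[0,0.003,0.003,0,0.005,0.003],[0.03,0,0,0,0,0],[0.04,0,0,0,0,0],[0.035,0,0,0,0,0],[0.02,0,0,0,0,0],[0.01,0,0,0,0,0],[0.004,0,0,0,0,0],[0,0,0,0,0,0]]]' 0 60
python3 look.py pics/w13.png
```

```text
time_s: 19.7
eef_pos: [496.5, 21.2, 71.0]
ee_rot: [0.006, 0.707, 0.006, -0.707]
force: [1.0, 0.3, 0.3]
grip_width: 0.998
19.7 [496.482  21.219  71.034] [1.037 0.29  0.257] 0.9979295709492305 [[0.0011654496391872951, 0.015805928425317157, -0.9998743992891069], [3.820225100338928e-05, -0.9998750783150387, -0.015805894630908184], [-0.9999993201336322, -1.9776478578880513e-05, -0.0011659078712997803]]
```

View pics/w13.png

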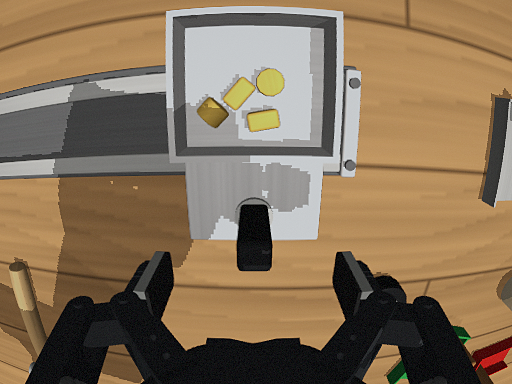

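The post is centred between the pads at (254,240), so I close.

```bash
python3 -m jog '[[[0,0,0,0,0,0],[0,0,0,0,0,0],[0,0,0,0,0,0],[0,0,0,0,0,0],[0,0,0,0,0,0],[0,0,0,0,0,0],[0,0,0,0,0,0],[0,0,0,0,0,0]]]' 255 60
python3 look.py pics/w14.png
```

```text
time_s: 20.75
eef_pos: [496.3, 21.3, 71.0]
ee_rot: [0.006, 0.707, 0.006, -0.707]
force: [-2.1, 0.8, 6.3]
grip_width: 0.193
20.75 [496.251  21.34   70.99 ] [-2.08   0.822  6.346] 0.19329541627068966 [[0.0006682705730841393, 0.01608889637931711, -0.9998703420082712], [-1.859992385805885e-05, -0.999870564899236, -0.01608891239724538], [-0.9999997765342173, 2.9349258937291442e-05, -0.0006678848231675089]]
```

View pics/w14.png

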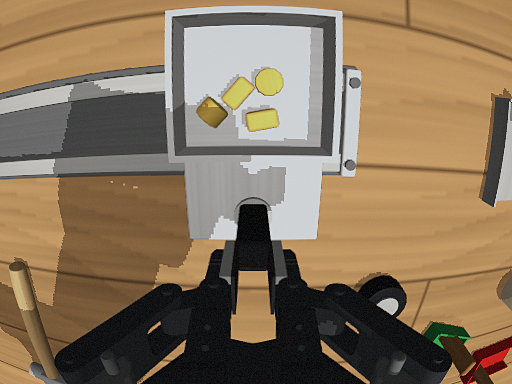

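```bash
python3 -m jog '[[[0,-0.003,0,0,0,0],[0,-0.005,0,0,0,0],[0,-0.005,0,0,0,0]]]'; python3 -m jog '[[[0,-0.008,0,0,0,0],[0,-0.008,0,0,0,0],[0,-0.008,0,0,0,0],[0,-0.008,0,0,0,0],[0,-0.008,0,0,0,0]]]';  python3 -m jog '[[[0,-0.008,0,0,0,0],[0,-0.008,0,0,0,0],[0,-0.008,0,0,0,0],[0,-0.008,0,0,0,0]]]'; python3 -m jog '[[[0,-0.002,0,0,0,0],[0,-0.001,0,0,0,0],[0,-0.001,0,0,0,0]]]'
```

```text
time_s: 21.18
eef_pos: [496.1, 33.7, 71.0]
ee_rot: [0.006, 0.707, 0.005, -0.707]
force: [-3.8, -5.6, 4.9]
grip_width: 0.187
time_s: 21.8
eef_pos: [495.5, 73.8, 71.0]
ee_rot: [0.006, 0.707, 0.005, -0.707]
force: [-1.5, -5.7, 4.3]
grip_width: 0.189
time_s: 22.3
eef_pos: [495.1, 105.8, 71.0]
ee_rot: [0.006, 0.707, 0.005, -0.707]
force: [-1.2, -6.0, 4.2]
grip_width: 0.187
time_s: 22.68
eef_pos: [495.0, 109.7, 71.0]
ee_rot: [0.006, 0.707, 0.005, -0.707]
force: [-1.9, -5.4, 6.2]
grip_width: 0.194
```

```bash

python3 -m jog '[[[0,-0.001,0,0,0,0],[0,-0.001,0,0,0,0]]]' | sed -n '2p;4p'
python3 -m jog '[[[0,-0.001,0,0,0,0],[0,-0.001,0,0,0,0]]]' | sed -n '2p;4p'
python3 -m jog '[[[0,-0.001,0,0,0,0],[0,-0.001,0,0,0,0]]]' | sed -n '2p;4p'
python3 -m jog '[[[0,-0.001,0,0,0,0],[0,-0.001,0,0,0,0]]]' | sed -n '2p;4p'
```

```text
eef_pos: [495.0, 111.6, 71.0]
force: [-0.6, -5.4, 5.4]
eef_pos: [494.9, 113.6, 71.0]
force: [-1.0, -5.4, 5.3]
eef_pos: [495.0, 115.7, 71.0]
force: [-1.4, -5.5, 5.2]
eef_pos: [494.9, 117.6, 71.0]
force: [-0.5, -5.4, 6.5]
```

```bash

python3 -m jog '[[[0,-0.001,0,0,0,0],[0,-0.001,0,0,0,0]]]' | sed -n '2p;4p'
python3 -m jog '[[[0,-0.001,0,0,0,0],[0,-0.001,0,0,0,0]]]' | sed -n '2p;4p'
python3 -m jog '[[[0,-0.001,0,0,0,0],[0,-0.001,0,0,0,0]]]' | sed -n '2p;4p'
python3 -m jog '[[[0,-0.001,0,0,0,0],[0,-0.001,0,0,0,0]]]' | sed -n '2p;4p'
```

```text
eef_pos: [494.9, 119.6, 71.0]
force: [-1.4, -5.3, 6.3]
eef_pos: [494.8, 121.6, 71.0]
force: [-1.3, -5.0, 5.6]
eef_pos: [494.8, 123.6, 71.0]
force: [-1.0, -4.8, 6.5]
eef_pos: [494.8, 125.6, 71.0]
force: [-1.9, -5.6, 5.5]
```

```bash

python3 -m jog '[[[0,-0.001,0,0,0,0],[0,-0.001,0,0,0,0]]]' | sed -n '2p;4p'
python3 -m jog '[[[0,-0.001,0,0,0,0],[0,-0.001,0,0,0,0]]]' | sed -n '2p;4p'
python3 -m jog '[[[0,-0.001,0,0,0,0],[0,-0.001,0,0,0,0]]]' | sed -n '2p;4p'
python3 -m jog '[[[0,-0.001,0,0,0,0],[0,-0.001,0,0,0,0]]]' | sed -n '2p;4p'
```

```text
eef_pos: [494.7, 127.6, 71.0]
force: [-1.0, -5.3, 6.1]
eef_pos: [494.7, 129.6, 71.0]
force: [-1.7, -6.0, 5.8]
eef_pos: [494.7, 131.6, 71.0]
force: [-1.2, -5.5, 5.7]
eef_pos: [494.7, 133.6, 71.0]
force: [-2.2, -4.7, 5.5]
```

```bash

python3 -m jog '[[[0,-0.001,0,0,0,0],[0,-0.001,0,0,0,0]]]' | sed -n '2p;4p'
python3 -m jog '[[[0,-0.001,0,0,0,0],[0,-0.001,0,0,0,0]]]' | sed -n '2p;4p'
python3 -m jog '[[[0,-0.001,0,0,0,0],[0,-0.001,0,0,0,0]]]' | sed -n '2p;4p'
```

```text
eef_pos: [494.6, 135.6, 71.0]
force: [-1.9, -6.0, 5.4]
eef_pos: [494.6, 137.6, 71.0]
force: [-1.3, -5.9, 4.9]
eef_pos: [494.6, 139.6, 71.0]
force: [-1.0, -5.9, 5.3]
```

```bash

python3 -m jog '[[[0,-0.001,0,0,0,0]]]' | sed -n '2p;4p'
python3 -m jog '[[[0,-0.001,0,0,0,0]]]' | sed -n '2p;4p'
python3 -m jog '[[[0,-0.001,0,0,0,0]]]' | sed -n '2p;4p'
python3 -m jog '[[[0,-0.001,0,0,0,0]]]' | sed -n '2p;4p'
```

```text
eef_pos: [494.6, 140.6, 71.0]
force: [-1.7, -6.1, 5.8]
eef_pos: [494.5, 141.7, 71.0]
force: [-1.9, -4.9, 4.9]
eef_pos: [494.5, 142.6, 71.0]
force: [-1.1, -5.7, 5.4]
eef_pos: [494.5, 143.6, 71.0]
force: [-0.7, -5.8, 5.3]
```

```bash

python3 -m jog '[[[0,-0.001,0,0,0,0]]]' | sed -n '2p;4p'
python3 -m jog '[[[0,-0.001,0,0,0,0]]]' | sed -n '2p;4p'
python3 -m jog '[[[0,-0.001,0,0,0,0]]]' | sed -n '2p;4p'
```

```text
eef_pos: [494.5, 144.6, 71.0]
force: [-1.5, -5.2, 5.4]
eef_pos: [494.5, 145.6, 71.0]
force: [-0.2, -4.8, 5.5]
eef_pos: [494.5, 146.7, 71.0]
force: [-1.4, -4.0, 6.1]
```

```bash

python3 -m jog '[[[0,-0.001,0,0,0,0]]]' | sed -n '2p;4p'
```

```text
eef_pos: [494.5, 147.7, 71.0]
force: [-1.1, -4.8, 5.8]
```

```bash

python3 -m jog '[[[0,-0.001,0,0,0,0]]]' | sed -n '2p;4p'
```

```text
eef_pos: [494.5, 148.6, 71.0]
force: [0.0, -5.0, 5.1]
```

```bash

python3 -m jog '[[[0,-0.001,0,0,0,0]]]' | sed -n '2p;4p'
python3 -m jog '[[[0,-0.001,0,0,0,0]]]' | sed -n '2p;4p'
```

```text
eef_pos: [494.5, 149.6, 71.0]
force: [-0.5, -4.6, 5.7]
eef_pos: [494.4, 150.7, 71.0]
force: [-1.6, -5.1, 5.9]
```

```bash

python3 -m jog '[[[0,-0.001,0,0,0,0]]]' | sed -n '2p;4p'
python3 -m jog '[[[0,-0.001,0,0,0,0]]]' | sed -n '2p;4p'
```

```text
eef_pos: [494.4, 151.7, 71.0]
force: [-1.1, -5.4, 6.4]
eef_pos: [494.4, 152.7, 71.0]
force: [-1.9, -5.5, 5.8]
```

```bash

python3 -m jog '[[[0,-0.001,0,0,0,0]]]' | sed -n '2p;4p'
python3 -m jog '[[[0,-0.001,0,0,0,0]]]' | sed -n '2p;4p'
```

```text
eef_pos: [494.4, 153.6, 71.0]
force: [-0.8, -4.9, 5.9]
eef_pos: [494.4, 154.7, 71.0]
force: [-0.3, -4.9, 6.0]
```

```bash

python3 -m jog '[[[0,-0.001,0,0,0,0]]]' | sed -n '2p;4p'
python3 -m jog '[[[0,-0.001,0,0,0,0]]]' | sed -n '2p;4p'
```

```text
eef_pos: [494.3, 155.6, 71.0]
force: [-0.8, -6.0, 5.5]
eef_pos: [494.3, 156.7, 71.0]
force: [-0.5, -4.6, 5.5]
```

```bash

python3 -m jog '[[[0,-0.001,0,0,0,0]]]' | sed -n '2p;4p'
python3 -m jog '[[[0,-0.001,0,0,0,0]]]' | sed -n '2p;4p'
```

```text
eef_pos: [494.3, 157.8, 71.0]
force: [-1.2, -4.2, 5.3]
eef_pos: [494.3, 158.9, 71.0]
force: [-0.1, -2.6, 5.1]
```

```bash

python3 -m jog '[[[0,-0.001,0,0,0,0]]]' | sed -n '2p;4p'
python3 -m jog '[[[0,-0.001,0,0,0,0]]]' | sed -n '2p;4p'
```

```text
eef_pos: [494.3, 160.0, 71.0]
force: [-0.5, -2.8, 6.3]
eef_pos: [494.3, 161.2, 71.0]
force: [-0.4, -1.4, 4.6]
```

The push is falling, from 5 N to 1.4 N, so the notch is pulling. Finer steps now.

```bash

python3 -m jog '[[[0,-0.0005,0,0,0,0]]]' | sed -n '2p;4p'
```

```text
eef_pos: [494.3, 161.8, 71.0]
force: [-1.1, -0.6, 5.4]
```

```bash

python3 -m jog '[[[0,-0.0005,0,0,0,0]]]' | sed -n '2p;4p'
```

```text
eef_pos: [494.2, 162.4, 71.0]
force: [-0.8, -0.4, 5.8]
```

```bash

python3 -m jog '[[[0,-0.0004,0,0,0,0]]]' | sed -n '2p;4p'
```

```text
eef_pos: [494.3, 162.7, 71.0]
force: [-0.6, -2.0, 5.4]
```

```bash

python3 -m jog '[[[0,-0.0004,0,0,0,0]]]' | sed -n '2p;4p'
```

```text
eef_pos: [494.3, 163.0, 71.0]
force: [-0.8, -2.6, 6.3]
```

```bash

python3 -m jog '[[[0,-0.0004,0,0,0,0]]]' | sed -n '2p;4p'
```

```text
eef_pos: [494.2, 163.2, 71.0]
force: [-0.6, -3.8, 6.0]
```

```bash

python3 -m jog '[[[0,-0.0004,0,0,0,0]]]' | sed -n '2p;4p'
```

```text
eef_pos: [494.3, 163.4, 71.0]
force: [-1.0, -5.7, 5.7]
```

```bash

python3 -m jog '[[[0,-0.0004,0,0,0,0]]]' | sed -n '2p;4p'
```

```text
eef_pos: [494.2, 163.5, 71.0]
force: [-0.8, -7.8, 5.5]
```

```bash

python3 -m jog '[[[0,-0.0004,0,0,0,0]]]' | sed -n '2p;4p'
```

```text
eef_pos: [494.3, 163.6, 71.0]
force: [-1.3, -9.1, 5.7]
```

The resistance has climbed to 9 N, above the 5–6 N sliding level, over about 1 mm: the ball is seated. I ease off the push and check.

```bash

python3 -m jog '[[[0,0.0007,0,0,0,0],[0,0,0,0,0,0],[0,0,0,0,0,0],[0,0,0,0,0,0]]]' 255 60
python3 look.py pics/w20.png; python3 - <<'E'
from h import *
t=vision.capture("scene");cv2.imwrite("pics/s20.png",t["image"][:,:,::-1])
E
```

```text
time_s: 30.55
eef_pos: [494.3, 163.5, 71.0]
ee_rot: [0.006, 0.707, 0.005, -0.707]
force: [-1.0, -4.1, 5.9]
grip_width: 0.191
30.55 [494.262 163.469  70.991] [-1.024 -4.086  5.872] 0.1912480934153229 [[0.0011360815005256367, 0.016040035072540225, -0.9998707049382415], [-0.0007092610026983954, -0.9998710857777032, -0.01604084706450931], [-0.9999991031334249, 0.0007273930083559988, -0.001124558472103738]]
```

View pics/w20.png

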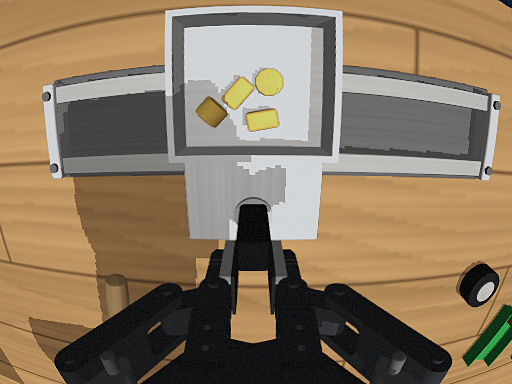

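View pics/s20.png

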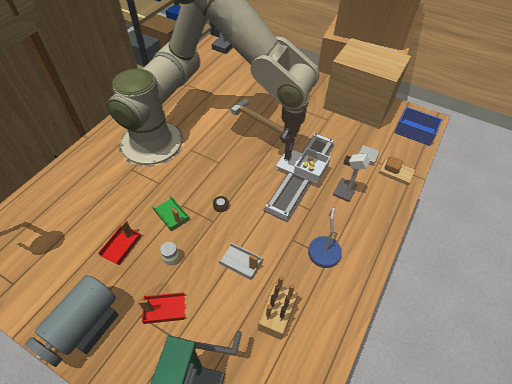

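The wrist view shows the post gripped and all four blanks in the bin around (240,98). The scene view shows the empty scoop flat at (242,261), the bystanders unmoved, and the bin opposite the viewer. I hand the job in.

```bash
python3 -c "
from rig import workorder,ctrl
print(ctrl.sense()['force']);print(workorder.finish_job())"
```

```text
[-0.7601461  -3.16766885  6.56842612]
the job is handed in; nothing more can be done
None
```

I tipped all four brass blanks into the bin, set the empty scoop down flat and let go of it. I then slid the carriage about 142 mm along the rail into the notch. I handed the job in at about 30.6 s; the hand-in reports no verdict.

- **Notch:** felt, not seen. The push fell from about 5.5 N to 0.4 N, then climbed to 9.1 N over about 1 mm. I eased it back to 3–4 N and left the ball seated, with the post gripped at 60 N.
- **Position:** the bin's middle is about 5 mm from opposite the viewer, inside the 15 mm given.
- **Last pictures:** four blanks in the bin, the empty scoop flat on the bench, the bystanders where they were by eye.
- **Disagreement:** the camera views differed by 3–5 mm on the bin's position along the rail. I used the wrist camera, which had also been right for the scoop's handle. No check failed.

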